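# Pack the camping cook set and lock it

## Task

Pack this donated camping cook set for the shelf: put the red-banded pot in the big pot on the stand, flat on its floor, then the yellow-banded pot inside that one, with both ears fully down in the two forks. Then turn the lock ring by its orange knob, counterclockwise seen from above, over the red mark until it stops, so that its claws cover the ears. Leave the mug, the blue tin and the screwdriver where they are.

Things in the scene. Friction and masses are not known exactly. Their poses are not given: they have to be found in the camera images.
- stand: Fixed stand (place and yaw vary): black foot 200 mm across, the big aluminium pot (inside diameter 136 mm; inner floor 14, rim 70 mm above the origin) with a grey fork at its +y and -y sides, round it a dark windshield (192 mm across, top at 49). The pot with its forks sits stiffly up to 5 degrees turned either way; its angle is not reported: feel for the slots. Origin: underside centre.
- red_mark (a point): Top centre of the red tongue (20 mm wide, to 137 mm from the axis) on the windshield at -63 degrees from the stand's +x, 47 mm above its origin: locked mark; a white tongue at -117.4 degrees marks open. The forks: slots 19 mm wide (across x), open inward and outward, 72 to 84 mm from the axis, slot bottom 96 mm, cheek tops 104.5 mm high, cheeks 5 mm thick.
- lock_ring (a joint): Captive steel ring round the stand's axis (193 mm across, 50 to 62 mm above the stand's origin), rad: 0 open, 0.95 locked at its end stop; grows counterclockwise from above; a little stiff. Its 2 claws (14 mm wide, 74 to 96 mm from the axis, underside at 106.5, top 114.5 mm) lie over the forks when locked, 54 degrees clockwise of them when open. An ear not fully down blocks a claw.
- ring_knob (a point): Centre of the top of the lock ring's orange upright knob (15 mm diameter, 60 mm tall, top 122 mm above the stand's origin), 125 mm from the stand's axis; it moves with the ring. At ring angle q it lies at -117.4 degrees + q from the stand's +x axis.
- middle_pot: Loose round aluminium pot with a red grip band, 0.14 to 0.28 kg, 78 mm tall, origin at the centre of its underside, z up. Outside diameter 128 mm, inside 120, foot tapering to 114 mm, floor 5 mm. The band (top 18 mm) is 137 mm outside, 8.5 mm thick. Home in the big pot its underside is 14 mm above the stand's origin and its rim 22 mm above the big pot's rim.
- small_pot: Loose aluminium pot with a yellow grip band, 0.14 to 0.28 kg, 100 mm tall, origin at its underside's centre, z up. Outside diameter 105 mm, foot 92 mm. The band (top 16 mm) is 113 mm outside, 8.5 mm thick. Two flat ears along its +y and -y, to 83 mm from the axis, 16 mm wide, 71 to 78 mm above the origin; either fits either fork. Home, its underside is 25 mm above the stand's origin.
- wax_tin: Bystander: blue tin, 68 mm diameter, 85 mm tall, origin at the centre of its underside.
- mug: Bystander: blue mug, 76 mm diameter, 85 mm tall, handle at its +y, origin at the centre of its underside.
- screwdriver: Bystander: screwdriver with orange handle lying on the table, 180 mm long, along its x axis, handle to -x.
Not all that is in view belongs to the job. Leave any green look-alike of the middle_pot alone. What is shaped like the small_pot but pink is not meant.

How it is judged:
By the outcome, as a careful person would: the job done as asked, in the order asked, and still so for the second after the job is handed in, with the robot touching nothing.
It also fails if it takes over 72 s, if anything falls off the work surface, if the arm or the gripper's body presses on something with over 40 N, if the wrist force passes 120 N, or if a joint passes its speed limit or range.

## Robot

A 6-joint arm with a two-finger parallel gripper is mounted at the origin on the work surface. World frame = base frame: x ahead of the robot, y to its left, z up, the work surface at z = 0. Lengths are in mm, angles in rad, forces in N, time in s.
With the tool pointing down it reaches from about 300 to 775 mm from the base axis. Payload 14.6 kg.
Tool frame: the origin (TCP) lies on the centre line of the jaws, within the pads' length; the fingertips stand 11 mm ahead of it and the grasp point (between the pads) lies 8 mm behind it; x points along the fingers, y is the direction in which the jaws open and shut, and the axes are right-handed (so a half turn about x gives the same grasp; the last joint's range is limited). The gripper opens to 94 mm and grips with 3 to 60 N. Pads are 16 mm wide; open, the fingers measure 119 mm over their backs; the gripper's body (75 mm by 177 mm) begins 78 mm behind the grasp point.
Start: joints at [1.08, 0.3, 1.521, -0, 1.321, -0.067], TCP at [226.171, 501.334, 216.446] pointing down, gripper open.
Joint ranges: [-3.03, 3.03], [-0.79, 2.21], [0.23, 2.52], [-1.04, 4.18], [0, 3.07], [-2.55, 2.55]. Speed limits (rad/s): [2.22, 2.22, 2.57, 3.14, 3.14, 3.14].

## Interface

Orientations are given as [roll, pitch, yaw] about the fixed x, y, z axes, in that order (R = Rz(yaw) Ry(pitch) Rx(roll)).
In Python, from cell import manip gives the robot as it stands.
- The arm moves only by the shell command python3 -m handwheel 'ROWS' [OPENING] [FORCE]. ROWS is JSON, a list of rows, each a list of 2 entries, a list of its own where there are three numbers: the shift along the tool's x, y, z in mm, then the turn about the tool's x in rad. In form: [[[x, y, z], spin], ...]. A call has exactly 10 rows; each row shifts and turns the commanded pose from where the row before left it, along the tool's axes as they then stand; what a row does not reach is not made up. A row lasts 1/8 s, in which the tool goes at most 62.5 mm and 10.7 degrees, less where a joint would pass 70% of its speed; a pose out of reach is approached as far as the arm can. A call with a gripper value outside its range is refused whole. OPENING is the closure in counts, from 0 (fully open) to 255 (shut), set as the call begins (- or left out, the last holds). The fingers move at their own pace and stop on an object; FORCE is the grip in N (left out, the last holds). Time passes only in rows, so rows that do not move let the fingers close, or fill a call up. It gives the time, the measured TCP pose, the force and the opening at its end, in the units of the state.
- manip.read_state(): the state, without advancing time (a new reading comes with each control period).
- manip.camera(name): name is "scene" or "side" or "wrist"; returns a dict with "pixels" (480x640x3 uint8, red, green, blue), "z_map" (480x640 float32, mm along the optical axis (not along the pixel's ray), 0 where there is no reading), "mtx" (3x3 intrinsics, pixels), "xyz" and "orientation" of the camera in the world. Camera axes: x right, y up, looking along -z (the intrinsics and any distortion apply to the point x, -y, -z); pixel columns grow to the right and rows downward; lengths in mm; the calibration is good to about 2 mm. A picture is of the moment at which its call begins.
- manip.sign_off(): hands the job in, once; it reports no verdict.
Trained networks look in the newest picture that a camera, given by its name, has taken for a name from the list of things; names that differ only in an ending like _2 or _b are one class to them, and where a whole thing is asked for, a point or a joint stands for the part that bears it (a point fixed in the world has none). Each returns a list of dicts, best first, with "confidence" (0 to 1); they miss things now and then, are a little off and sometimes report something else, mostly with a low value. They report only what shows in the picture. A call takes as long as a camera call. They do not tell look-alikes from the thing itself.
- manip.cut_out(target, camera): "region" (480x640 bool, what is visible of it) and "centre" ([column, row] in pixels, amid what is visible of it).
The state is a dict: "clock": time; "joints": joint angles; "qd": joint speeds; "effort": joint torques, N m; "eef_pos": TCP position; "eef_rot": TCP orientation; "wrist_force": force on the tool from outside, world axes, zero at the start; "moment": the same for the moment, N m; "finger_gap": finger opening in mm.
Only numpy, scipy, OpenCV 4.12 (cv2) and the standard library are available. Lean on these libraries where they do the work, as an engineer would, in place of code of your own. Each camera call takes 0.05 s, during which the arm holds its last target. There are 200 camera calls.

## Working session

There is one attempt and no reset: what is moved stays moved. The work goes in short steps, Python scripts to look and compute and a shell command to move; the robot and the scene stay as the last step left them, time stands still between calls to the robot, and variables do not carry over. Pictures are saved under pics/ and viewed, about 8 in all and at most 12, crops included, and the job is handed in when it is done.

```bash
ls; mkdir -p pics; python3 - <<'E'
from cell import manip
import cv2,numpy as np
s=manip.read_state();print({k:np.round(v,3).tolist() for k,v in s.items()})
ims=[]
for c in ["scene","side"]:
    d=manip.camera(c);np.savez(f"pics/{c}0.npz",**d);print(c,np.round(d["mtx"],1).tolist(),d["xyz"],d["orientation"])
    cv2.imwrite(f"pics/{c}0.png",d["pixels"][:,:,::-1])
    for t in ["stand","lock_ring","middle_pot","small_pot","ring_knob"]:
        print(t,[(round(r["confidence"],2),np.round(r["centre"]).tolist()) for r in manip.cut_out(t,c)])
E
```

```text
pics
{'clock': 0.0, 'joints': [1.08, 0.3, 1.522, 0.0, 1.321, -0.067], 'qd': [-0.0, -0.001, 0.0, 0.0, -0.001, -0.001], 'effort': [0.001, -53.182, -35.274, 0.071, 0.024, -0.0], 'eef_pos': [226.071, 501.114, 215.872], 'eef_rot': [-1.64, 1.57, -2.063], 'wrist_force': [0.505, 0.115, -0.059], 'moment': [0.028, -0.035, -0.015], 'finger_gap': 94.355}
scene [[540.9, 0.0, 321.1], [0.0, 540.9, 234.0], [0.0, 0.0, 1.0]] [ 949.12192653  662.34297008 1038.09132425] [0.75054805 0.00272493 2.61576489]
stand [(0.91, [331.0, 284.0]), (0.23, [318.0, 284.0])]
lock_ring [(0.95, [319.0, 284.0])]
middle_pot [(0.95, [304.0, 191.0]), (0.72, [358.0, 165.0]), (0.68, [254.0, 162.0]), (0.16, [233.0, 320.0])]
small_pot [(0.87, [450.0, 377.0]), (0.72, [519.0, 342.0])]
ring_knob [(0.56, [318.0, 284.0])]
side [[479.3, 0.0, 321.3], [0.0, 479.3, 241.9], [0.0, 0.0, 1.0]] [436.12102222 636.56605477 825.43421371] [ 0.78957814  0.0045439  -3.01822104]
stand []
lock_ring [(0.77, [335.0, 262.0])]
middle_pot [(0.91, [364.0, 199.0]), (0.7, [344.0, 150.0]), (0.6, [439.0, 201.0])]
small_pot [(0.95, [326.0, 447.0]), (0.71, [215.0, 274.0]), (0.51, [326.0, 256.0])]
ring_knob [(0.91, [331.0, 258.0])]
```

View pics/scene0.png

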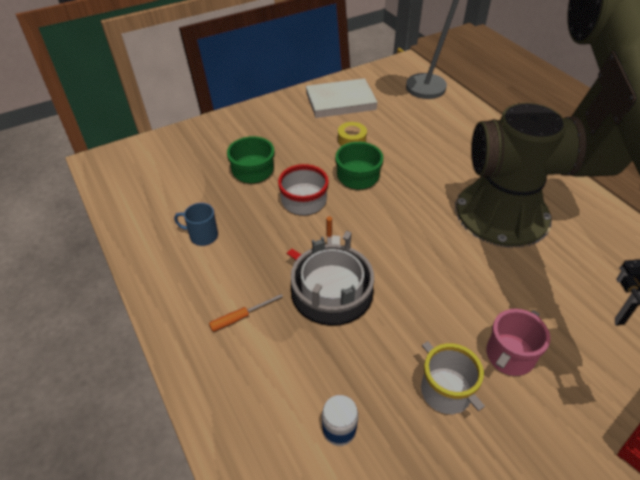

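The red pot is at (304,190), with green look-alikes at (251,160) and (359,165). The yellow pot is at (452,372), with a pink look-alike at (517,342). The stand is at (332,283) and the orange knob at (329,226). Next I'll work out positions from the depth.

```bash
cat > h.py <<'E'
import numpy as np,cv2
from scipy.spatial.transform import Rotation as R
from scipy.optimize import least_squares
def cloud(d):
    z=d["z_map"];m=d["mtx"];v,u=np.indices(z.shape)
    p=np.stack([(u-m[0,2])*z/m[0,0],-(v-m[1,2])*z/m[1,1],-z],-1)
    P=p@R.from_euler("xyz",d["orientation"]).as_matrix().T+d["xyz"]
    P[z==0]=np.nan
    return P
def hsv(d): return cv2.cvtColor(d["pixels"],cv2.COLOR_RGB2HSV)
def band(d,lo,hi,smin=110,vmin=60):
    h=hsv(d); a=h[...,0]; k=((a>=lo)&(a<=hi)) if lo<hi else ((a>=lo)|(a<=hi))
    return k&(h[...,1]>=smin)&(h[...,2]>=vmin)
def circ(xy,r=None):
    c=xy.mean(0)
    f=lambda p:np.hypot(*(xy-p[:2]).T)-(p[2] if r is None else r)
    s=least_squares(f,[*c,r or 60],loss="soft_l1",f_scale=2);return s.x,np.abs(s.fun).mean()
def clip(P,c,r,z0,z1):
    return (np.hypot(P[...,0]-c[0],P[...,1]-c[1])<r)&(P[...,2]>z0)&(P[...,2]<z1)
E
cat > loc.py <<'E'
from h import *
import sys
for c in ["scene","side"]:
    d=dict(np.load(f"pics/{c}{sys.argv[1]}.npz"));P=cloud(d);print(c)
    for n,lo,hi,ztop,sm,r in [("red",172,6,78,120,None),("yel",20,32,100,110,None),("orange",5,16,122,120,None)]:
        m=band(d,lo,hi,sm); q=P[m];q=q[np.isfinite(q[:,0])];q=q[(q[:,2]>ztop-10)&(q[:,2]<ztop+10)]
        if len(q)<5: print(n,len(q));continue
        c0=np.median(q,0);q=q[np.hypot(*(q-c0)[:,:2].T)<110]
        t=q[q[:,2]>np.percentile(q[:,2],90)-4]
        print(n,len(q),c0.round(),"ztop",np.percentile(q[:,2],95).round(1),"circ",[x.round(1) for x in circ(t[:,:2])], t.mean(0).round(1))
E
python3 loc.py 0
python3 - <<'E'
from h import *
for c,uv in [("scene",(332,283)),("side",(335,262))]:
    d=dict(np.load(f"pics/{c}0.npz"));P=cloud(d);print(c,P[uv[1],uv[0]].round())
E
```

```text
scene
red 337 [349. 295.  75.] ztop 87.2 circ [array([299., 345.,  52.]), np.float64(1.0)] [299.6 336.7  85.7]
yel 872 [470. 343.  98.] ztop 101.2 circ [array([469.1, 339. ,  52.1]), np.float64(2.1)] [469.3 340.8  99. ]
orange 91 [  676. -1278.   123.] ztop 131.2 circ [array([  734.6, -2204.5,   931.9]), np.float64(3.9)] [  658.8 -1276.5   129.6]
side
red 369 [ 397. -251.   78.] ztop 81.6 circ [array([ 445. , -308.4,   63.3]), np.float64(2.0)] [ 423.7 -280.    79.5]
yel 1409 [471. 334. 101.] ztop 103.3 circ [array([468.4, 337.8,  52. ]), np.float64(2.0)] [468.5 338.8 101.3]
orange 103 [  390. -1276.   126.] ztop 131.6 circ [array([-6.370000e+01,  3.610491e+05,  3.623271e+05]), np.float64(3.4)] [  396.  -1277.8   130. ]
scene [531. -11.  18.]
side [496. -57.  75.]
```

View pics/side0.png

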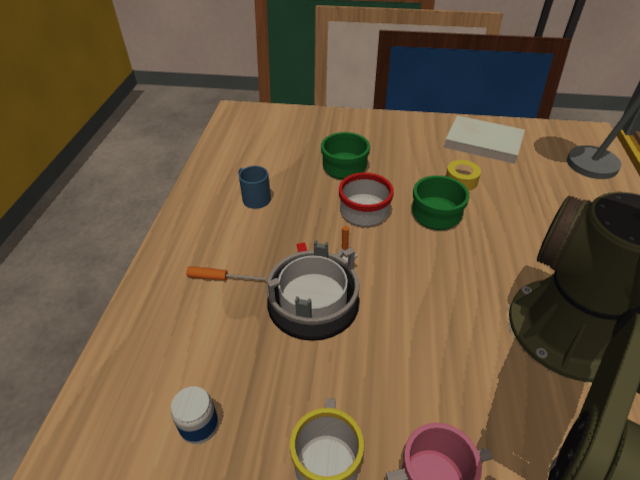

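```bash
cat > loc.py <<'E'
from h import *
import sys
W={"scene":{"red":(265,150,340,220),"yel":(400,320,500,420),"stand":(280,225,385,325),"knob":(315,205,345,245)},
   "side":{"red":(330,165,400,230),"yel":(280,395,370,479),"stand":(255,225,370,340),"knob":(330,215,360,255)}}
for c in W:
    d=dict(np.load(f"pics/{c}{sys.argv[1]}.npz"));P=cloud(d);print(c);H=hsv(d)
    def sub(n,m=None):
        a,b,e,f=W[c][n];k=np.zeros(P.shape[:2],bool);k[b:f,a:e]=1
        if m is not None:k&=m
        q=P[k];return q[np.isfinite(q[:,0])]
    for n,lo,hi,zt in [("red",172,6,78),("yel",20,32,100)]:
        q=sub(n,band(d,lo,hi));z=np.percentile(q[:,2],95)
        out=q[(np.abs(q[:,2]-zt)<5)]
        print(n,len(q),"z95",z.round(1),[x.round(1) for x in circ(out[:,:2])])
    q=sub("stand");t=q[np.abs(q[:,2]-70)<3];print("stand rim",len(t),[x.round(1) for x in circ(t[:,:2])],"z",np.median(t[:,2]).round(1))
    t=q[(q[:,2]>99)&(q[:,2]<120)];t0=t[:,:2]
    g,cnt=[],[]
    lab=np.zeros(len(t),int)
    for i,p in enumerate(t):
        for j,gg in enumerate(g):
            if np.hypot(*(p-np.mean(gg,0))[:2])<25: gg.append(p);break
        else:g.append([p])
    for gg in g:print("  high",len(gg),np.mean(gg,0).round(1),np.max(gg,0)[2].round(1))
    t=sub("knob",band(d,3,16,100,50));t=t[(t[:,2]>60)&(t[:,2]<130)];print("knob",len(t),np.median(t,0).round(1),t.max(0).round(1))
    cl=circ(sub("yel",band(d,20,32))[:,:2])[0][:2]
    q=sub("yel");q=P.reshape(-1,3);q=q[np.isfinite(q[:,0])];r=np.hypot(*(q[:,:2]-cl).T);t=q[(r>62)&(r<88)&(q[:,2]>68)&(q[:,2]<84)]
    a=np.arctan2(*(t[:,:2]-cl).T[::-1]);print("ears",len(t),np.sort(np.degrees(a)).round()[::max(1,len(a)//14)])
E
python3 loc.py 0
```

```text
scene
red 665 z95 78.6 [array([ 444.5, -307.9,   64. ]), np.float64(2.4)]
yel 1075 z95 101.0 [array([469.4, 339.2,  52.1]), np.float64(2.2)]
stand rim 273 [array([536.8,  -1.8,  70.8]), np.float64(7.0)] z 69.0
  high 10 [ 482.  -107.8  102.8] 107.1
  high 62 [467.8 -51.1 111.4] 116.9
  high 24 [528.4 -79.8 102.4] 106.8
  high 1 [543.5 -84.1 107.2] 107.2
  high 89 [607.7  49.7 110.5] 117.0
  high 28 [544.3  77.1 101.9] 105.2
  high 1 [555.9  69.4 102.4] 102.4
knob 119 [ 481.3 -109.    96.6] [ 487.4 -104.5  124.6]
ears 188 [-97. -93. -91. -88. -86. -84. -83.  88.  89.  90.  92.  94.  96.  97.
  99.]
side
red 817 z95 81.1 [array([ 445.1, -308.6,   63.9]), np.float64(2.0)]
yel 1489 z95 103.2 [array([468.4, 338.2,  51.7]), np.float64(2.2)]
stand rim 463 [array([537.1,  -3. ,  70.5]), np.float64(5.1)] z 70.6
  high 48 [ 480.5 -110.2  110.4] 119.6
  high 40 [529.7 -80.6 103.3] 107.8
  high 92 [466.9 -52.4 113. ] 119.1
  high 112 [606.6  48.8 112.8] 119.1
  high 50 [545.1  75.5 103.8] 108.2
knob 163 [ 479.9 -110.5   98.2] [488.2 -55.4 125.9]
ears 90 [-94. -93. -92. -92. -91. -90. -89. -89. -88. -87. -86. -85. -84. -84.
 -83.]
```

```bash
cat > st.py <<'E'
from h import *
from cell import manip
import sys
# usage: st.py X Y Z(TCP) YAW(deg of tool y axis, mod 180): prints shift in tool axes after... before spin
s=manip.read_state();M=R.from_euler("xyz",s["eef_rot"]).as_matrix()
yaw=np.degrees(np.arctan2(M[1,1],M[0,1]))
print("t",round(s["clock"],2),"p",np.round(s["eef_pos"],1),"F",np.round(s["wrist_force"],1),"Mo",np.round(s["moment"],2),"gap",round(s["finger_gap"],1),"yaw",round(yaw,2),"tilt",np.round(M[:,0],3),"j1,6",np.round(s["joints"][[0,5]],2))
print("axes y",M[:,1].round(3),"z",M[:,2].round(3))
if len(sys.argv)>1:
    t=np.array(list(map(float,sys.argv[1:4])));print("shift",(M.T@(t-s["eef_pos"])).round(1))
    if len(sys.argv)>4:print("spin(world +z = -tool x)",np.radians(-((float(sys.argv[4])-yaw+90)%180-90)).round(3))
E
python3 st.py 509 -308 180 0
```

```text
t 0.6 p [226.2 501.3 216.4] F [-0.   0.6  0.1] Mo [-0.01 -0.01 -0.02] gap 93.9 yaw 65.72 tilt [-0. -0. -1.] j1,6 [ 1.08 -0.07]
axes y [ 0.411  0.912 -0.   ] z [ 0.912 -0.411 -0.   ]
shift [  36.4 -621.4  590.7]
spin(world +z = -tool x) 1.147
```

```bash
python3 -m handwheel '[[[0,0,0],0.164],[[0,0,0],0.164],[[0,0,0],0.164],[[0,0,0],0.164],[[0,0,0],0.164],[[0,0,0],0.164],[[0,0,0],0.163],[[0,20,57],0],[[0,20,57],0],[[0,20,57],0]]' 150 20
python3 -m handwheel '[[[0,20,57],0],[[0,20,57],0],[[0,20,57],0],[[0,20,57],0],[[0,20,57],0],[[0,20,57],0],[[0,20,57],0],[[0,20,57],0],[[0,20,57],0],[[0,20,57],0]]'
python3 st.py 509 -308 120 0
```

```text
clock: 1.85
eef_pos: [286.4, 328.7, 216.5]
eef_rot: [2.038, 1.57, 0.468]
wrist_force: [0.9, 0.1, 0.3]
finger_gap: 38.7
clock: 3.1
eef_pos: [486.5, -241.8, 216.6]
eef_rot: [1.175, 1.57, -0.396]
wrist_force: [0.9, 1.0, 1.3]
finger_gap: 38.9
t 3.1 p [ 486.5 -241.8  216.6] F [0.9 1.  1.3] Mo [-0.01  0.03 -0.03] gap 38.9 yaw -0.02 tilt [ 0. -0. -1.] j1,6 [-0.53 -0.53]
axes y [ 1. -0.  0.] z [-0. -1.  0.]
shift [96.6 22.4 66.2]
spin(world +z = -tool x) -0.0
```

```bash
python3 -m handwheel '[[[6,7,22],0],[[10,7,22],0],[[10,8,22],0],[[10,0,0],0],[[0,0,0],0],[[0,0,0],0],[[0,0,0],0],[[0,0,0],0],[[0,0,0],0],[[0,0,0],0]]'
cat > wr.py <<'E'
from h import *
from cell import manip
import sys
n,lo,hi,zt,r=sys.argv[1],int(sys.argv[2]),int(sys.argv[3]),float(sys.argv[4]),float(sys.argv[5])
d=manip.camera("wrist");np.savez(f"pics/{n}.npz",**d);cv2.imwrite(f"pics/{n}.png",d["pixels"][:,:,::-1])
P=cloud(d);q=P[band(d,lo,hi)];q=q[np.isfinite(q[:,0])]
print(len(q),"z95",np.percentile(q[:,2],95).round(1));t=q[np.abs(q[:,2]-zt)<5]
print([x.round(1) for x in circ(t[:,:2])],"fixed r",[x.round(1) for x in circ(t[:,:2],r)])
E
python3 wr.py w1 172 6 78 64.2; python3 st.py
```

```text
clock: 4.35
eef_pos: [508.2, -305.7, 180.5]
eef_rot: [1.106, 1.571, -0.464]
wrist_force: [0.5, -0.6, -0.1]
finger_gap: 39.2
6317 z95 79.5
[array([ 445.8, -310.9,   63.2]), np.float64(2.1)] fixed r [array([ 445.9, -311.3,   64.2]), np.float64(2.2)]
t 4.4 p [ 508.2 -305.6  180.5] F [ 0.3 -0.3 -0.4] Mo [-0.06  0.03  0.02] gap 38.6 yaw 0.0 tilt [ 0.  0. -1.] j1,6 [-0.6 -0.6]
axes y [1. 0. 0.] z [ 0. -1. -0.]
```

View pics/w1.png

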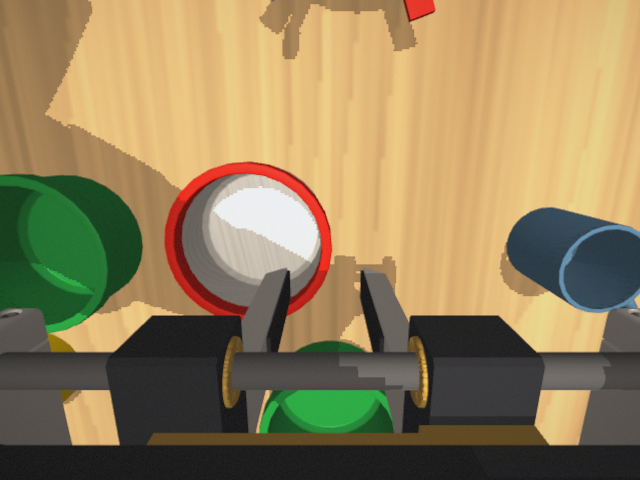

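Wrist view: the red pot is centred at about (247,240). The fingers straddle its right wall, and both green look-alikes are clear of them. Going down now.

```bash
python3 -m handwheel '[[[0,1.5,4],0],[[20,0,0],0],[[20,0,0],0],[[20,0,0],0],[[20,0,0],0],[[15,0,0],0],[[11,0,0],0],[[0,0,0],0],[[0,0,0],0],[[0,0,0],0]]'
python3 -m handwheel '[[[0,0,0],0],[[0,0,0],0],[[0,0,0],0],[[0,0,0],0],[[0,0,0],0],[[0,0,0],0],[[0,0,0],0],[[0,0,0],0],[[0,0,0],0],[[0,0,0],0]]' 255 50
python3 st.py
```

```text
clock: 5.65
eef_pos: [509.9, -309.8, 75.1]
eef_rot: [0.964, 1.57, -0.606]
wrist_force: [0.2, -0.2, -1.1]
finger_gap: 38.9
clock: 6.9
eef_pos: [509.7, -309.6, 74.5]
eef_rot: [1.347, 1.571, -0.224]
wrist_force: [-0.3, -0.2, -1.7]
finger_gap: 6.7
t 6.9 p [ 509.7 -309.6   74.5] F [-0.3 -0.2 -1.7] Mo [-0.02  0.06 -0.02] gap 6.7 yaw 0.0 tilt [ 0. -0. -1.] j1,6 [-0.61 -0.61]
axes y [1. 0. 0.] z [ 0. -1.  0.]
```

```bash
python3 -m handwheel '[[[-5,0,0],0],[[-10,0,0],0],[[-20,0,0],0],[[-25,0,0],0],[[-25,0,0],0],[[-25,0,0],0],[[-25,0,0],0],[[-10,0,0],0],[[0,0,0],0],[[0,0,0],0]]'
python3 wr.py w2 172 6 218 64.2; python3 st.py
```

```text
clock: 8.15
eef_pos: [509.4, -309.5, 218.4]
eef_rot: [-2.186, 1.569, 2.526]
wrist_force: [-0.2, -0.5, -2.4]
finger_gap: 6.8
14041 z95 223.4
[array([ 447.3, -299.9,   62.9]), np.float64(2.1)] fixed r [array([ 447.9, -301.1,   64.2]), np.float64(2.3)]
t 8.2 p [ 509.4 -309.4  218.4] F [-1.1  0.3 -1.1] Mo [-0.08 -0.06  0.06] gap 6.8 yaw 0.0 tilt [-0.001  0.001 -1.   ] j1,6 [-0.61 -0.61]
axes y [ 1.     0.    -0.001] z [ 0.    -1.    -0.001]
```

```bash
python3 - <<'E'
from h import *
d=dict(np.load("pics/w2.npz"));P=cloud(d);m=band(d,172,6);q=P[m];q=q[np.isfinite(q[:,0])&(q[:,2]>195)]
# top surface: highest point per azimuth bin
c=np.array([446.5,-303]);a=np.degrees(np.arctan2(q[:,1]-c[1],q[:,0]-c[0]))
for b in range(-180,180,30):
    k=q[(a>=b)&(a<b+30)]
    if len(k)>20:
        z=np.percentile(k[:,2],90);t=k[k[:,2]>z-2.5];r=np.hypot(*(t[:,:2]-c).T);print(b,len(k),z.round(1),np.percentile(r,[5,95]).round(1))
E
```

```text
-180 2127 223.0 [60.  67.5]
-150 1067 222.7 [59.  66.3]
-30 515 223.2 [59.9 65.9]
0 1139 223.3 [59.8 67.1]
30 1497 223.2 [60.9 68.5]
60 1432 223.2 [62.1 69.3]
90 1513 223.3 [62.6 69.7]
120 1912 223.2 [62.2 69.3]
150 2116 223.1 [61.3 68.6]
```

View pics/w2.png

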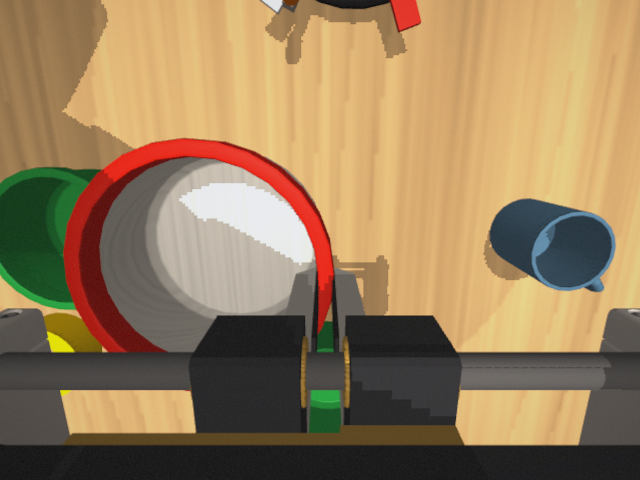

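```bash
python3 - <<'E'
from h import *
from cell import manip
d=dict(np.load("pics/w2.npz"));P=cloud(d)
for (u,v) in [(300,285),(300,300),(298,312),(345,285),(350,300),(355,312),(340,270),(310,268)]:print((u,v),P[v,u].round(1),d["pixels"][v,u])
for c in ["scene","side"]:
    d=manip.camera(c);np.savez(f"pics/{c}2.npz",**d);P=cloud(d);q=P[band(d,172,6)];q=q[np.isfinite(q[:,0])];q=q[(np.abs(q[:,2]-222)<5)&(np.hypot(q[:,0]-446,q[:,1]+305)<90)]
    print(c,len(q),[x.round(1) for x in circ(q[:,:2])],[x.round(1) for x in circ(q[:,:2],66)])
d=dict(np.load("pics/w1.npz"));P=cloud(d)
for (u,v) in [(265,290),(270,300),(285,272),(362,272),(385,290)]:print((u,v),P[v,u].round(1))
E
```

```text
(300, 285) [ 497.5 -300.3  233.5] [103  99  92]
(300, 300) [ 498.5 -300.8  249.3] [102  98  92]
(298, 312) [ 498.6 -300.7  261. ] [102  97  90]
(345, 285) [ 518.8 -300.2  233.8] [101  95  90]
(350, 300) [ 520.1 -300.7  249.6] [102  97  90]
(355, 312) [ 521.3 -300.4  261.4] [103  98  92]
(340, 270) [ 517.4 -300.4  212.3] [124 118 110]
(310, 268) [ 498.6 -320.4  152.5] [142 137 127]
scene 334 [array([ 445.5, -296.6,   63.4]), np.float64(2.3)] [array([ 446.3, -297.7,   66. ]), np.float64(3.1)]
side 526 [array([ 445.4, -297.3,   63.7]), np.float64(2.0)] [array([ 445.6, -298. ,   66. ]), np.float64(2.7)]
(265, 290) [ 480.7 -296.2  202.4]
(270, 300) [ 484.5 -296.5  212.4]
(285, 272) [ 486.9 -297.2  175.8]
(362, 272) [ 528.  -298.1  173.6]
(385, 290) [ 535.8 -297.   200.6]
```

The pot is level in the grip, with its centre about (-63, +11) mm from the TCP. Carrying it over the stand with that offset allowed for.

```bash
python3 -m handwheel '[[[0,5,-15],0],[[0,10,-32],0],[[0,14,-46],0],[[0,14,-46],0],[[0,14,-46],0],[[0,14,-46],0],[[0,12,-40],0],[[0,8,-26],0],[[0,0,0],0],[[0,0,0],0]]'
cat > chk.py <<'E'
from h import *
from cell import manip
import sys
n,lo,hi,z,x,y=sys.argv[1],*map(float,sys.argv[2:7])
for c in ["scene","side"]:
    d=manip.camera(c);np.savez(f"pics/{c}{n}.npz",**d);cv2.imwrite(f"pics/{c}{n}.png",d["pixels"][:,:,::-1]);P=cloud(d);q=P[band(d,lo,hi)];q=q[np.isfinite(q[:,0])];q=q[(np.hypot(q[:,0]-x,q[:,1]-y)<90)&(q[:,2]>z-30)]
    t=q[np.abs(q[:,2]-z)<5];C,e=circ(t[:,:2]);print(c,len(t),"z95",np.percentile(q[:,2],95).round(1),C.round(1),e.round(1))
    t=q[np.hypot(*(q[:,:2]-C[:2]).T)<C[2]+1];A=np.c_[t[:,:2]-C[:2],np.ones(len(t))];w=t[:,2]>z-7
    print("  plane",np.round(np.linalg.lstsq(A[w],t[w,2],rcond=None)[0],3))
E
python3 chk.py 3 172 6 222 537 -2;python3 st.py
```

```text
clock: 9.55
eef_pos: [600.4, -12.8, 219.3]
eef_rot: [-0.991, 1.57, -2.562]
wrist_force: [0.8, 0.3, -1.7]
finger_gap: 7.0
scene 536 z95 223.9 [ 5.361e+02 -3.000e-01  6.370e+01] 2.4
  plane [ 9.80000e-02 -5.00000e-03  2.25151e+02]
side 889 z95 225.7 [535.9  -1.2  63.9] 1.9
  plane [1.00000e-03 1.90000e-02 2.22338e+02]
t 9.65 p [600.5 -13.4 219.5] F [-1.2  0.4 -1.6] Mo [-0.09 -0.02  0.01] gap 6.9 yaw -0.05 tilt [-0. -0. -1.] j1,6 [-0.08 -0.08]
axes y [ 1.    -0.001 -0.   ] z [-0.001 -1.     0.   ]
```

```bash
python3 -m handwheel '[[[20,1,1],0],[[30,0,0],0],[[25,0,0],0],[[10,0,0],0],[[10,0,0],0],[[10,0,0],0],[[9,0,0],0],[[0,0,0],0],[[0,0,0],0],[[0,0,0],0]]'
python3 -m handwheel '[[[4,0,0],0],[[3,0,0],0],[[3,0,0],0],[[2,0,0],0],[[2,0,0],0],[[2,0,0],0],[[0,0,0],0],[[0,0,0],0],[[0,0,0],0],[[0,0,0],0]]'
python3 st.py
```

```text
clock: 10.9
eef_pos: [601.9, -13.7, 105.9]
eef_rot: [1.455, 1.57, -0.115]
wrist_force: [-0.8, 0.2, -1.6]
finger_gap: 7.0
clock: 12.15
eef_pos: [601.7, -13.7, 89.5]
eef_rot: [1.603, 1.571, 0.032]
wrist_force: [1.1, -0.4, -2.0]
finger_gap: 6.7
t 12.15 p [601.7 -13.7  89.5] F [ 1.1 -0.4 -2. ] Mo [-0.1  -0.05 -0.03] gap 6.7 yaw -0.0 tilt [ 0.  0. -1.] j1,6 [-0.08 -0.08]
axes y [ 1. -0.  0.] z [-0. -1. -0.]
```

Almost at the floor with no contact force yet. I'll lower another 1.5 mm, release to a small gap, and retreat upward.

```bash
python3 -m handwheel '[[[0.7,0,0],0],[[0.8,0,0],0],[[0,0,0],0],[[0,0,0],0],[[0,0,0],0],[[0,0,0],0],[[0,0,0],0],[[0,0,0],0],[[0,0,0],0],[[0,0,0],0]]' - 3
python3 -m handwheel '[[[0,0,0],0],[[0,0,0],0],[[0,0,0],0],[[0,0,0],0],[[0,0,0],0],[[-10,0,0],0],[[-25,0,0],0],[[-40,0,0],0],[[-40,0,0],0],[[-40,0,0],0]]' 170 20
python3 chk.py 4 172 6 92 537 -2; python3 st.py 520.5 339 200 0
```

```text
clock: 13.4
eef_pos: [601.9, -13.6, 88.3]
eef_rot: [1.592, 1.57, 0.022]
wrist_force: [0.6, 0.8, 4.8]
finger_gap: 8.0
clock: 14.65
eef_pos: [601.5, -13.6, 245.1]
eef_rot: [1.512, 1.57, -0.059]
wrist_force: [0.3, 0.2, 0.2]
finger_gap: 31.2
scene 530 z95 93.1 [537.6  -2.8  63.9] 2.4
  plane [3.0000e-03 9.0000e-03 9.0131e+01]
side 766 z95 95.3 [537.2  -2.9  63.9] 2.1
  plane [-1.0000e-03  1.9000e-02  9.1996e+01]
t 14.75 p [602.9 -13.7 248.5] F [ 1.  -0.1 -0.2] Mo [-0.06  0.   -0.01] gap 31.2 yaw 0.0 tilt [ 0.008 -0.001 -1.   ] j1,6 [-0.08 -0.08]
axes y [1.    0.    0.008] z [ 0.    -1.     0.001]
shift [  47.7  -82.8 -352.8]
spin(world +z = -tool x) 0.0
```

```bash
python3 -m handwheel '[[[0,-8,-32],0],[[0,-13,-58],0],[[0,-13,-58],0],[[8,-13,-58],0],[[10,-13,-58],0],[[10,-13,-58],0],[[10,-9,-31],0],[[10,0,0],0],[[0,0,0],0],[[0,0,0],0]]'
python3 wr.py w5 20 32 100 52.2; python3 st.py; python3 - <<'E'
from h import *
for n,c in [("w5",None),("scene4",None),("side4",None)]:
    d=dict(np.load(f"pics/{n}.npz"));P=cloud(d);q=P[band(d,20,32)];q=q[np.isfinite(q[:,0])];q=q[np.abs(q[:,2]-100)<5]
    q=q[np.hypot(q[:,0]-469,q[:,1]-339)<80];C=circ(q[:,:2])[0];print(n,C.round(1))
    q=P.reshape(-1,3);q=q[np.isfinite(q[:,0])];r=np.hypot(*(q[:,:2]-C[:2]).T)
    t=q[(r>60)&(r<86)&(np.abs(q[:,2]-78)<4)&(np.abs(q[:,0]-C[0])<25)]
    for s in (1,-1):
        k=t[(t[:,1]-C[1])*s>0]
        if len(k)>8:
            x0,x1=np.percentile(k[:,0],[3,97]);print("  ear",s,len(k),k.mean(0).round(1),"x range",x0.round(1),x1.round(1),"z",np.median(k[:,2]).round(1))
E
```

```text
clock: 16.0
eef_pos: [520.3, 338.3, 195.5]
eef_rot: [1.931, 1.57, 0.359]
wrist_force: [-0.7, 0.3, -0.2]
finger_gap: 31.1
15029 z95 101.5
[array([469.5, 337.8,  51.6]), np.float64(2.2)] fixed r [array([469.5, 337.6,  52.2]), np.float64(2.2)]
t 16.05 p [520.3 338.4 195.6] F [ 0.1  0.1 -1.1] Mo [-0.07  0.08 -0.07] gap 31.3 yaw -0.08 tilt [ 0.001  0.    -1.   ] j1,6 [0.52 0.52]
axes y [ 1.    -0.001  0.001] z [-0.001 -1.    -0.   ]
w5 [469.5 337.8  51.6]
  ear 1 591 [466.8 408.9  78.4] x range 459.0 474.3 z 78.5
scene4 [469.4 339.3  52.1]
  ear 1 97 [466.6 410.2  77.2] x range 458.6 474.1 z 77.1
  ear -1 65 [471.2 266.1  77. ] x range 463.0 479.1 z 76.9
side4 [468.4 338.4  51.8]
  ear -1 85 [470.6 261.9  79.3] x range 463.3 478.4 z 79.3
```

View pics/w5.png

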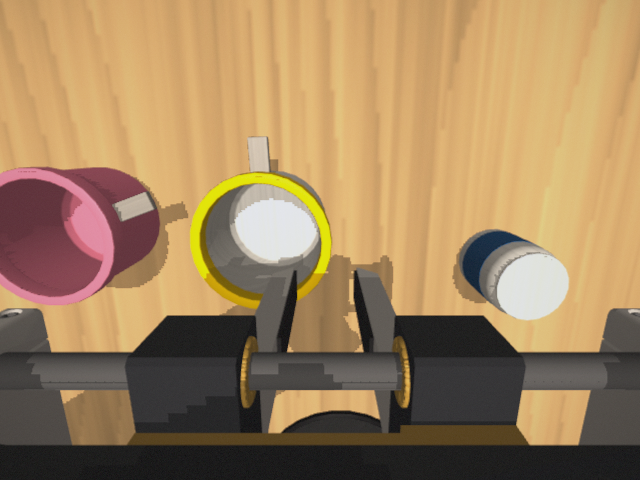

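Wrist view: the yellow pot is at (260,240) with its ear at (259,152). The pink look-alike is left of it at (60,235) and clear of the fingers.

```bash
python3 -m handwheel '[[[0,1,-1.6],-0.03],[[20,0,0],0],[[20,0,0],0],[[20,0,0],0],[[18,0,0],0],[[12,0,0],0],[[8,0,0],0],[[0,0,0],0],[[0,0,0],0],[[0,0,0],0]]'
python3 -m handwheel '[[[0,0,0],0],[[0,0,0],0],[[0,0,0],0],[[0,0,0],0],[[0,0,0],0],[[0,0,0],0],[[0,0,0],0],[[0,0,0],0],[[0,0,0],0],[[0,0,0],0]]' 255 50
python3 st.py
python3 -m handwheel '[[[-5,0,0],0],[[-10,0,0],0],[[-20,0,0],0],[[-25,0,0],0],[[-25,0,0],0],[[-25,0,0],0],[[-25,0,0],0],[[-15,0,0],0],[[0,0,0],0],[[0,0,0],0]]'
python3 st.py; python3 chk.py 6 20 32 250 469 339
```

```text
clock: 17.3
eef_pos: [520.9, 341.1, 97.5]
eef_rot: [2.05, 1.57, 0.509]
wrist_force: [-1.1, -0.4, 2.0]
finger_gap: 31.4
clock: 18.55
eef_pos: [520.7, 341.0, 97.0]
eef_rot: [1.919, 1.571, 0.378]
wrist_force: [1.9, 0.3, 1.3]
finger_gap: 6.8
t 18.55 p [520.7 341.   97. ] F [1.9 0.3 1.3] Mo [-0.12 -0.26 -0.02] gap 6.8 yaw 1.72 tilt [ 0.  0. -1.] j1,6 [0.52 0.49]
axes y [1.   0.03 0.  ] z [ 0.03 -1.   -0.  ]
clock: 19.8
eef_pos: [520.4, 340.8, 245.8]
eef_rot: [-1.094, 1.569, -2.635]
wrist_force: [0.1, -0.1, -2.7]
finger_gap: 7.2
t 19.8 p [520.4 340.8 245.8] F [ 0.1 -0.1 -2.7] Mo [-0.09 -0.04  0.03] gap 7.2 yaw 1.72 tilt [-0.001 -0.001 -1.   ] j1,6 [0.52 0.49]
axes y [ 1.     0.03  -0.001] z [ 0.03  -1.     0.001]
scene 444 z95 250.1 [468.9 338.4  52.5] 2.2
  plane [ 1.31000e-01 -3.00000e-02  2.54346e+02]
side 1166 z95 251.5 [467.8 339.   52. ] 2.1
  plane [9.00000e-03 1.20000e-02 2.51977e+02]
```

```bash
python3 - <<'E'
from h import *
Q=[]
for n in ["scene0","side0","scene4","side4"]:
    d=dict(np.load(f"pics/{n}.npz"));P=cloud(d);q=P.reshape(-1,3);q=q[np.isfinite(q[:,0])]
    r=np.hypot(q[:,0]-537.2,q[:,1]+2);a=np.degrees(np.arctan2(q[:,1]+2,q[:,0]-537.2))%180
    t=q[(r>66)&(r<90)&(a>68)&(a<104)&(q[:,2]>85)&(q[:,2]<109)]
    def f(p,t=t):
        c,s=np.cos(p[2]),np.sin(p[2]);X=(t[:,0]-p[0])*c+(t[:,1]-p[1])*s;Y=-(t[:,0]-p[0])*s+(t[:,1]-p[1])*c
        dx=np.maximum(np.abs(np.abs(X)-12)-2.5,0);dy=np.maximum(np.abs(np.abs(Y)-78)-6,0)
        return np.r_[dx,dy]
    best=min((least_squares(f,[537.2,-2,np.radians(a0)],loss="soft_l1") for a0 in (-8,-5,-3)),key=lambda s:s.cost)
    print(n,len(t),best.x[:2].round(1),np.degrees(best.x[2]).round(2),best.cost.round(1),t[:,2].max().round(1)); Q.append(t)
E
python3 - <<'E'
# ear axis of held pot
from h import *
import sys
for n in ["scene6","side6"]:
    d=dict(np.load(f"pics/{n}.npz"));P=cloud(d);q=P.reshape(-1,3);q=q[np.isfinite(q[:,0])];C=(468.5,338.7)
    r=np.hypot(q[:,0]-C[0],q[:,1]-C[1]);t=q[(r>60)&(r<86)&(np.abs(q[:,2]-227)<5)]
    for s in (1,-1):
        k=t[((t[:,1]-C[1])*s>0)&(np.abs(t[:,0]-C[0])<25)]
        if len(k)>8:print(n,s,len(k),k.mean(0).round(1),np.percentile(k[:,0],[3,97]).round(1))
E
```

```text
scene0 210 [537.1  -1.8] -6.11 441.4 107.2
side0 284 [536.6  -3.5] -5.61 641.4 108.2
scene4 240 [537.1  -1.2] -5.37 658.2 107.5
side4 303 [537.9  -0.8] -5.0 849.2 108.4
scene6 1 133 [466.8 410.6 225.5] [459.  474.1]
side6 1 260 [465.5 410.1 227.5] [458.1 473.2]
```

```bash
python3 -m handwheel '[[[0,3,21],0],[[0,8,48],0],[[0,10,60],0],[[0,10,60],0],[[0,10,60],0],[[0,9,54],0],[[0,8,46],0.04],[[0,0,0],0.04],[[0,0,0],0.04],[[0,0,0],0]]'
python3 st.py 589 -6.1 246 -5.1; python3 chk.py 7 20 32 250 537 -2
cat > ear.py <<'E'
from h import *
import sys
n,x,y,z=sys.argv[1],*map(float,sys.argv[2:5])
for c in ["scene","side"]:
    d=dict(np.load(f"pics/{c}{n}.npz"));P=cloud(d);q=P.reshape(-1,3);q=q[np.isfinite(q[:,0])]
    r=np.hypot(q[:,0]-x,q[:,1]-y);t=q[(r>62)&(r<86)&(np.abs(q[:,2]-z)<5)]
    for s in (1,-1):
        k=t[((t[:,1]-y)*s>0)&(np.abs(t[:,0]-x)<28)]
        if len(k)>8:print(c,s,len(k),k.mean(0).round(1),np.percentile(k[:,0],[3,97]).round(1))
E
python3 ear.py 7 537 -2 227
```

```text
clock: 21.15
eef_pos: [588.8, -7.0, 246.7]
eef_rot: [-1.43, 1.57, -3.092]
wrist_force: [-1.2, 0.3, -2.6]
finger_gap: 7.0
t 21.15 p [588.8  -7.  246.7] F [-1.2  0.3 -2.6] Mo [-0.04 -0.03  0.01] gap 7.0 yaw -5.18 tilt [-0. -0. -1.] j1,6 [-0.07  0.02]
axes y [ 0.996 -0.09  -0.   ] z [-0.09  -0.996  0.   ]
shift [ 0.7  0.1 -0.9]
spin(world +z = -tool x) -0.001
scene 396 z95 337.1 [ 5.361e+02 -5.000e-01  5.140e+01] 2.3
  plane [1.07000e-01 3.40000e-02 2.50929e+02]
side 690 z95 252.4 [536.4  -1.3  52. ] 2.1
  plane [2.1000e-02 2.3000e-02 2.5094e+02]
scene 1 72 [543.3  70.7 225.7] [535.7 551.2]
side 1 99 [542.6  70.9 228.2] [535.  550.5]
```

```bash
python3 -m handwheel '[[[20,0.7,0.3],0],[[25,0,0],0],[[25,0,0],0],[[15,0,0],0],[[10,0,0],0],[[10,0,0],0],[[6,0,0],0],[[0,0,0],0],[[0,0,0],0],[[0,0,0],0]]'
python3 chk.py 8 20 32 138 537 -2; python3 ear.py 8 537 -2 115
python3 -c "
import cv2
a=cv2.imread('pics/side8.png')[190:340,240:400];cv2.imwrite('pics/side8c.png',cv2.resize(a,None,fx=5,fy=4,interpolation=3))"
```

```text
clock: 22.5
eef_pos: [589.9, -6.5, 136.3]
eef_rot: [1.6, 1.57, -0.061]
wrist_force: [-0.1, 0.1, -1.8]
finger_gap: 7.0
scene 386 z95 140.2 [537.5  -0.7  52. ] 2.5
  plane [8.50000e-02 3.20000e-02 1.39983e+02]
side 632 z95 142.2 [537.5  -0.9  51.9] 2.0
  plane [-3.00000e-03 -4.70000e-02  1.40916e+02]
scene 1 72 [544.4  71.4 115.3] [536.1 552.4]
side 1 79 [543.7  70.8 117.6] [536.  551.3]
```

View pics/side8c.png

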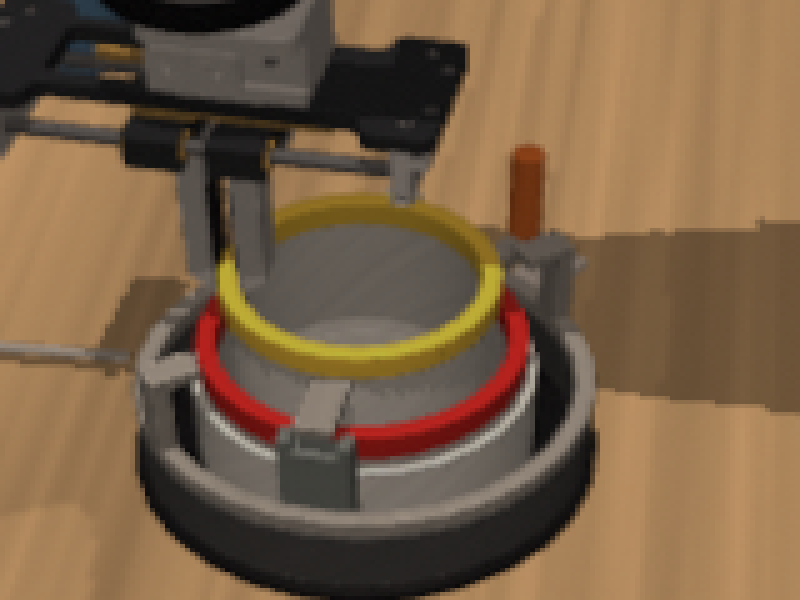

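The close view shows the front ear at (328,400) over its fork at (318,440). Lowering gently and watching the force.

```bash
python3 -m handwheel '[[[2,0,0],0],[[1.5,0,0],0],[[1.5,0,0],0],[[1.5,0,0],0],[[1,0,0],0],[[1,0,0],0],[[0.5,0,0],0],[[0,0,0],0],[[0,0,0],0],[[0,0,0],0]]'; python3 st.py
```

```text
clock: 23.85
eef_pos: [589.8, -6.5, 127.0]
eef_rot: [1.086, 1.571, -0.575]
wrist_force: [0.8, 0.2, -1.5]
finger_gap: 7.2
t 23.85 p [589.8  -6.5 127. ] F [ 0.8  0.2 -1.5] Mo [-0.12 -0.11  0.05] gap 7.2 yaw -5.16 tilt [ 0. -0. -1.] j1,6 [-0.07  0.02]
axes y [ 0.996 -0.09   0.   ] z [-0.09  -0.996  0.   ]
```

No resistance with the ears now below the cheek tops (ear undersides at about 101). Continuing to the slot bottom.

```bash
python3 -m handwheel '[[[1,0,0],0],[[1,0,0],0],[[1,0,0],0],[[0.7,0,0],0],[[0.7,0,0],0],[[0.6,0,0],0],[[0.5,0,0],0],[[0,0,0],0],[[0,0,0],0],[[0,0,0],0]]'; python3 st.py
```

```text
clock: 25.1
eef_pos: [590.0, -6.6, 121.7]
eef_rot: [1.57, 1.57, -0.091]
wrist_force: [2.0, -0.2, 3.2]
finger_gap: 6.9
t 25.1 p [590.   -6.6 121.7] F [ 2.  -0.2  3.2] Mo [-0.05 -0.07  0.  ] gap 6.9 yaw -5.16 tilt [ 0.001 -0.    -1.   ] j1,6 [-0.07  0.02]
axes y [ 0.996 -0.09   0.001] z [-0.09  -0.996  0.   ]
```

```bash
python3 -m handwheel '[[[0.5,0,0],0],[[0,0,0],0],[[0,0,0],0],[[0,0,0],0],[[0,0,0],0],[[0,0,0],0],[[0,0,0],0],[[0,0,0],0],[[0,0,0],0],[[0,0,0],0]]' - 3
python3 -m handwheel '[[[0,0,0],0],[[0,0,0],0],[[0,0,0],0],[[0,0,0],0],[[0,0,0],0],[[-8,0,0],0],[[-20,0,0],0],[[-30,0,0],-0.09],[[-30,0,0],0],[[-20,0,0],0]]' 170 20
python3 chk.py 9 20 32 125 537 -2; python3 ear.py 9 537 -2 103; python3 st.py 480.5 -110 200 0
python3 - <<'E'
from h import *
for n in ["scene9","side9"]:
    d=dict(np.load(f"pics/{n}.npz"));P=cloud(d);t=P[band(d,3,16,100,50)];t=t[np.isfinite(t[:,0])];t=t[(np.hypot(t[:,0]-480,t[:,1]+110)<25)&(t[:,2]>85)];print(n,len(t),t.mean(0).round(1),np.percentile(t,[3,97],axis=0).round(1).tolist())
E
```

```text
clock: 26.35
eef_pos: [589.8, -6.6, 121.0]
eef_rot: [1.026, 1.571, -0.634]
wrist_force: [3.7, -0.7, 3.0]
finger_gap: 8.2
clock: 27.6
eef_pos: [590.0, -6.5, 231.1]
eef_rot: [1.509, 1.569, -0.062]
wrist_force: [-1.0, 0.8, -1.2]
finger_gap: 31.1
scene 473 z95 126.2 [537.3  -0.9  52. ] 2.4
  plane [8.00000e-03 8.00000e-03 1.23086e+02]
side 675 z95 128.2 [537.   -1.1  52. ] 2.0
  plane [-8.00000e-03 -8.40000e-02  1.28416e+02]
scene 1 91 [544.5  73.  101.9] [530.9 558.5]
scene -1 41 [531.1 -80.1 102.5] [515.5 543.2]
side 1 128 [544.5  72.4 103.7] [531.  558.6]
side -1 31 [528.3 -82.3 105.4] [515.7 544.3]
t 27.7 p [590.5  -6.6 231.7] F [-0.2 -0.9  0.4] Mo [-0.05  0.01  0.03] gap 31.1 yaw 0.0 tilt [ 0.004 -0.    -1.   ] j1,6 [-0.07 -0.07]
axes y [1.    0.    0.004] z [ 0. -1.  0.]
shift [  31.3 -110.1  103.4]
spin(world +z = -tool x) 0.0
scene9 81 [ 480.9 -110.   106.6] [[473.9, -118.8, 85.8], [486.8, -104.7, 123.7]]
side9 111 [ 480.4 -111.1  108.4] [[473.8, -119.7, 86.5], [487.3, -106.8, 124.6]]
```

```bash
python3 -m handwheel '[[[0,-15,15],0],[[0,-38,36],0],[[0,-38,36],0],[[0,-19,19],0],[[20,0,0],0],[[30,0,0],0],[[30,0,0],0],[[25,0,0],0],[[14,0,0],0],[[8,0,0],0]]'
python3 -m handwheel '[[[0,0,0],0],[[0,0,0],0],[[0,0,0],0],[[0,0,0],0],[[0,0,0],0],[[0,0,0],0],[[0,0,0],0],[[0,0,0],0],[[0,0,0],0],[[0,0,0],0]]' 255 8
python3 st.py
```

```text
clock: 28.95
eef_pos: [479.7, -112.5, 101.4]
eef_rot: [-1.838, 1.57, 2.875]
wrist_force: [0.3, -0.4, 0.2]
finger_gap: 31.3
clock: 30.2
eef_pos: [480.2, -112.6, 102.5]
eef_rot: [1.349, 1.57, -0.222]
wrist_force: [0.6, 1.7, 6.3]
finger_gap: 14.9
t 30.2 p [ 480.2 -112.6  102.5] F [0.6 1.7 6.3] Mo [ 0.17 -0.09 -0.01] gap 14.9 yaw 0.0 tilt [ 0.001 -0.    -1.   ] j1,6 [-0.3 -0.3]
axes y [1.    0.    0.001] z [ 0. -1.  0.]
```

```bash
python3 -m handwheel '[[[0,5.9,2.8],0],[[0,6,2.6],0],[[0,6.1,2.2],0],[[0,6.3,1.9],0],[[0,6.4,1.6],0],[[0,6.4,1.2],0],[[0,0,0],0],[[0,0,0],0],[[0,0,0],0],[[0,0,0],0]]' - 20; python3 st.py
```

```text
clock: 31.45
eef_pos: [517.2, -125.6, 102.5]
eef_rot: [0.694, 1.569, -0.877]
wrist_force: [0.6, -4.6, 5.5]
finger_gap: 14.5
t 31.45 p [ 517.2 -125.6  102.5] F [ 0.6 -4.6  5.5] Mo [-0.96 -0.01  0.11] gap 14.5 yaw -0.0 tilt [ 0.001 -0.001 -1.   ] j1,6 [-0.31 -0.31]
axes y [ 1.    -0.     0.001] z [-0.    -1.     0.001]
```

```bash
python3 -m handwheel '[[[0,6.5,0.9],0],[[0,6.5,0.6],0],[[0,6.5,0.2],0],[[0,6.6,-0.1],0],[[0,6.5,-0.5],0],[[0,6.5,-0.8],0],[[0,6.4,-1.2],0],[[0,6.4,-1.4],0],[[0,0,0],0],[[0,0,0],0]]'; python3 st.py
```

```text
clock: 32.7
eef_pos: [569.2, -122.6, 102.4]
eef_rot: [1.25, 1.57, -0.321]
wrist_force: [2.2, -0.6, 5.2]
finger_gap: 14.5
t 32.7 p [ 569.2 -122.6  102.4] F [ 2.2 -0.6  5.2] Mo [-0.18 -0.17  0.02] gap 14.5 yaw 0.01 tilt [ 0.001 -0.    -1.   ] j1,6 [-0.28 -0.28]
axes y [1.    0.    0.001] z [ 0. -1.  0.]
```

```bash
python3 -m handwheel '[[[0,6.3,-1.9],0],[[0,6.2,-2.1],0],[[0,3,-1.2],0],[[0,3,-1.3],0],[[0,3,-1.3],0],[[0,0,0],0],[[0,0,0],0],[[0,0,0],0],[[0,0,0],0],[[0,0,0],0]]'; python3 st.py
python3 -m handwheel '[[[0,1.5,-0.7],0],[[0,1.5,-0.7],0],[[0,0,0],0],[[0,0,0],0],[[0,0,0],0],[[0,0,0],0],[[0,0,0],0],[[0,0,0],0],[[0,0,0],0],[[0,0,0],0]]'; python3 st.py
```

```text
clock: 33.95
eef_pos: [585.2, -116.4, 101.1]
eef_rot: [-1.488, 1.557, -3.06]
wrist_force: [-39.7, -11.9, 18.9]
finger_gap: 24.7
t 33.95 p [ 585.2 -116.4  101.1] F [-39.7 -11.9  18.9] Mo [-2.    7.43 -0.09] gap 24.7 yaw -0.06 tilt [-0.014 -0.001 -1.   ] j1,6 [-0.26 -0.25]
axes y [ 1.    -0.001 -0.014] z [-0.001 -1.     0.001]
clock: 35.2
eef_pos: [588.0, -115.6, 100.9]
eef_rot: [-1.443, 1.557, -3.015]
wrist_force: [-40.0, -14.9, 17.8]
finger_gap: 30.7
t 35.2 p [ 588.  -115.6  100.9] F [-40.  -14.9  17.8] Mo [-2.58  7.47 -0.  ] gap 30.7 yaw -0.07 tilt [-0.014 -0.002 -1.   ] j1,6 [-0.25 -0.25]
axes y [ 1.    -0.001 -0.014] z [-0.001 -1.     0.002]
```

The ring stopped about 7° early. I'll relieve the load, lift away and look.

```bash
python3 -m handwheel '[[[0,-6,2],0],[[0,-3,0],0],[[0,0,0],0],[[0,0,0],0],[[-10,0,0],0],[[-30,0,0],0],[[-40,0,0],0],[[-40,0,20],0],[[-20,0,40],0],[[0,0,40],0]]' 130 20; python3 st.py
python3 chk.py 10 20 32 125 537 -2
python3 - <<'E'
from h import *
o=[]
for n in ["scene10","side10"]:
    d=dict(np.load(f"pics/{n}.npz"));P=cloud(d);t=P[band(d,3,16,100,50)];t=t[np.isfinite(t[:,0])];t=t[(np.hypot(t[:,0]-585,t[:,1]+114)<30)&(t[:,2]>85)]
    m=t.mean(0) if len(t) else np.zeros(3);print(n,len(t),m.round(1),np.percentile(t,[3,97],axis=0).round(1).tolist() if len(t) else "")
    q=P.reshape(-1,3);q=q[np.isfinite(q[:,0])];r=np.hypot(q[:,0]-537.2,q[:,1]+2)
    t=q[(r>71)&(r<98)&(q[:,2]>98)&(q[:,2]<121)]
    for s in (1,-1):
        k=t[(t[:,1]+2)*s>0];
        for lo,hi in [(98,106),(106,109),(109,113),(113,121)]:
            j=k[(k[:,2]>lo)&(k[:,2]<=hi)];a=np.degrees(np.arctan2((j[:,1]+2),j[:,0]-537.2))
            if len(j):print("  ",s,lo,len(j),"az",np.percentile(a,[3,50,97]).round(1))
    o.append(d["pixels"])
a=cv2.resize(o[0][205:325,275:390],(520,540),interpolation=cv2.INTER_CUBIC);b=cv2.resize(o[1][215:340,255:380],(540,540),interpolation=cv2.INTER_CUBIC)
cv2.imwrite("pics/c10.png",cv2.resize(np.hstack([a,b])[:,:,::-1],(800,410)))
E
```

```text
clock: 36.45
eef_pos: [584.9, -216.4, 244.9]
eef_rot: [1.172, 1.567, -0.398]
wrist_force: [-0.2, -0.7, 0.3]
finger_gap: 45.9
t 36.45 p [ 584.9 -216.4  244.9] F [-0.2 -0.7  0.3] Mo [-0.04 -0.02  0.05] gap 45.9 yaw 0.05 tilt [ 0.004 -0.002 -1.   ] j1,6 [-0.41 -0.41]
axes y [1.    0.001 0.004] z [ 0.001 -1.     0.002]
scene 474 z95 125.9 [537.5  -0.9  52. ] 2.3
  plane [5.00000e-03 9.00000e-03 1.23019e+02]
side 673 z95 128.1 [537.   -1.3  52.1] 2.1
  plane [-5.00000e-03  2.10000e-02  1.24933e+02]
scene10 79 [ 580.  -116.9  108.1] [[572.5, -124.4, 87.7], [585.3, -111.9, 124.1]]
   1 98 46 az [74.4 80.8 95.3]
   1 106 10 az [78.2 79.  89.7]
   1 109 36 az [78.6 82.9 87.8]
   1 113 30 az [78.4 82.  86.6]
   -1 98 35 az [-106.   -93.3  -85.4]
   -1 106 7 az [-99.6 -94.5 -92.7]
   -1 109 27 az [-101.8  -97.2  -92.5]
   -1 113 25 az [-102.1  -98.7  -93.1]
side10 104 [ 578.  -117.7  108.7] [[571.7, -127.4, 88.6], [584.6, -113.3, 125.2]]
   1 98 57 az [74.7 86.9 94.9]
   1 106 24 az [73.9 85.1 93.2]
   1 109 6 az [79.5 85.6 87.3]
   1 113 80 az [77.9 83.  87.3]
   -1 98 17 az [-105.6  -95.8  -86.5]
   -1 106 14 az [-105.1 -102.5  -85.1]
   -1 109 11 az [-101.7  -98.   -93.2]
   -1 113 52 az [-101.9  -97.7  -93.2]
```

View pics/c10.png

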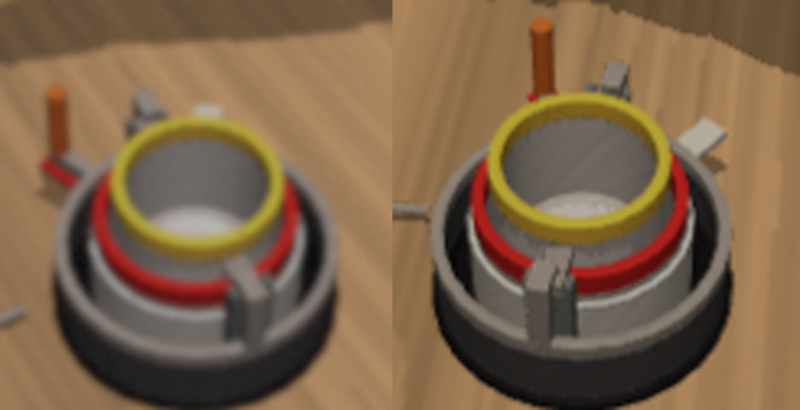

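Both claws are already partly over the ears, and the yellow rim sits level at 125, so the ears are seated. The pads gave way at the 20 N grip cap, with the jaws 20° off the tangent. I'll regrip tangentially, lower on the knob and firmer.

```bash
python3 -m handwheel '[[[0,-2,-40],0],[[0,-3,-45],0],[[0,0,-12.5],-0.13],[[0,0,0],-0.13],[[30,0,0],-0.14],[[35,0,0],0],[[35,0,0],0],[[30,0,0],0],[[14,0,0],0],[[6,0,0],0]]'; python3 st.py 580 -119 93 23
python3 -m handwheel '[[[0,0,0],0],[[0,0,0],0],[[0,0,0],0],[[0,0,0],0],[[0,0,0],0],[[0,0,0],0],[[0,0,0],0],[[0,0,0],0],[[0,0,0],0],[[0,0,0],0]]' 255 35; python3 st.py
```

```text
clock: 37.8
eef_pos: [579.5, -117.6, 92.1]
eef_rot: [1.279, 1.571, 0.108]
wrist_force: [0.2, 0.1, -0.5]
finger_gap: 46.4
t 37.8 p [ 579.5 -117.6   92.1] F [ 0.2  0.1 -0.5] Mo [-0.04  0.    0.02] gap 46.4 yaw 22.93 tilt [ 0.  0. -1.] j1,6 [-0.26 -0.66]
axes y [0.921 0.39  0.   ] z [ 0.39  -0.921  0.   ]
shift [-0.9 -0.1  1.5]
spin(world +z = -tool x) -0.001
clock: 39.05
eef_pos: [578.3, -118.4, 92.5]
eef_rot: [-1.665, 1.568, -2.836]
wrist_force: [-11.4, -3.8, 6.9]
finger_gap: 14.5
t 39.05 p [ 578.3 -118.4   92.5] F [-11.4  -3.8   6.9] Mo [-0.61  2.05 -0.06] gap 14.5 yaw 22.9 tilt [-0.002 -0.001 -1.   ] j1,6 [-0.26 -0.66]
axes y [ 0.921  0.389 -0.002] z [ 0.389 -0.921 -0.   ]
```

```bash
python3 -m handwheel '[[[0,1,0],0],[[0,1,0],0],[[0,1,0],0],[[0,0,0],0],[[0,0,0],0],[[0,0,0],0],[[0,0,0],0],[[0,0,0],0],[[0,0,0],0],[[0,0,0],0]]'; python3 st.py
```

```text
clock: 40.3
eef_pos: [578.5, -118.4, 92.3]
eef_rot: [-1.793, 1.562, -2.964]
wrist_force: [-34.0, -10.4, 19.2]
finger_gap: 14.6
t 40.3 p [ 578.5 -118.4   92.3] F [-34.  -10.4  19.2] Mo [-1.89  5.79 -0.1 ] gap 14.6 yaw 22.86 tilt [-0.009 -0.002 -1.   ] j1,6 [-0.26 -0.66]
axes y [ 0.921  0.389 -0.009] z [ 0.389 -0.921 -0.002]
```

```bash
python3 - <<'E'
from h import *
C=np.array([537.2,-2])
for n in ["scene0","side0","scene4","side4","scene10","side10"]:
    d=dict(np.load(f"pics/{n}.npz"));P=cloud(d);H=hsv(d);r=np.hypot(*np.moveaxis(P[...,:2]-C,-1,0));a=np.degrees(np.arctan2(P[...,1]-C[1],P[...,0]-C[0]))
    reg=(r>97)&(r<142)&(P[...,2]>38)&(P[...,2]<56)
    red=reg&band(d,172,4,120)
    wh=reg&(H[...,1]<60)&(H[...,2]>110)&(r>104)&(a<-90)
    for nm,m in [("red",red),("white",wh)]:
        if m.sum()>4:print(n,nm,m.sum(),"az",np.percentile(a[m],[3,50,97]).round(1),"r",np.percentile(r[m],[3,97]).round(),"meanxy",P[m].mean(0).round(1))
E
```

```text
scene0 red 79 az [-75.2 -70.5 -66.1] r [106. 135.] meanxy [ 577.3 -116.    45.7]
scene0 white 69 az [-129.1 -124.6 -120.8] r [110. 139.] meanxy [ 466.5 -103.8   45.5]
side0 red 68 az [-74.5 -70.3 -66.4] r [113. 135.] meanxy [ 579.1 -118.7   49.1]
side0 white 20 az [-127.9 -123.5 -119.9] r [107. 137.] meanxy [471.9 -98.5  48.3]
scene4 red 79 az [-75.  -70.6 -65.8] r [106. 135.] meanxy [ 577.3 -116.4   45.7]
scene4 white 58 az [-128.8 -124.5 -120.8] r [113. 139.] meanxy [ 465.7 -105.4   45.9]
side4 red 60 az [-74.2 -70.2 -66.5] r [115. 136.] meanxy [ 579.6 -120.1   48.5]
side4 white 14 az [-128.6 -124.3 -120. ] r [109. 135.] meanxy [471.6 -97.4  48.7]
scene10 red 39 az [-70.4 -68.  -65.1] r [106. 136.] meanxy [ 582.6 -114.1   46.5]
scene10 white 16 az [-128.3 -125.1 -121.8] r [131. 140.] meanxy [ 459.5 -112.6   45.2]
side10 white 90 az [-129.1 -125.  -120.3] r [109. 136.] meanxy [ 467.4 -102.8   48.4]
```

The red mark measures -70.4°, so the stand is yawed about -7° and the ring started a little way in. The knob at -70° is over the red mark, which makes this block the true end stop. I'll relieve the load, release, retreat and verify.

```bash
python3 -m handwheel '[[[0,-2,0],0],[[0,-1.5,0],0],[[0,0,0],0],[[0,0,0],0],[[0,0,0],0],[[0,0,0],0],[[0,0,0],0],[[0,0,0],0],[[0,0,0],0],[[0,0,0],0]]' 185 20
python3 -m handwheel '[[[-15,0,0],0],[[-30,0,0],0],[[-40,0,0],0],[[-40,0,0],0],[[-30,0,0],0],[[0,0,40],0],[[0,0,50],0],[[0,0,30],0],[[0,0,0],0],[[0,0,0],0]]'; python3 st.py
python3 chk.py 11 20 32 125 537 -2; python3 - <<'E'
from h import *
C=np.array([537.2,-2]);o=[]
for n in ["scene11","side11"]:
    d=dict(np.load(f"pics/{n}.npz"));P=cloud(d);q=P[np.isfinite(P[...,0])];c=band(d,3,16,100,50)[np.isfinite(P[...,0])]
    r=np.hypot(*(q[:,:2]-C).T);a=np.degrees(np.arctan2(q[:,1]-C[1],q[:,0]-C[0]))
    k=c&(r>105)&(r<140)&(q[:,2]>85)&(q[:,2]<128);print(n,"knob",k.sum(),np.median(a[k]).round(1))
    for s in (1,-1):
        k=(r>71)&(r<98)&(q[:,2]>111)&(q[:,2]<121)&(a*s>0);print("  claw",s,k.sum(),np.percentile(a[k],[3,50,97]).round(1))
    o.append(d["pixels"])
a=cv2.resize(o[0][205:325,275:390],(400,410),interpolation=cv2.INTER_CUBIC);b=cv2.resize(o[1][215:340,255:380],(400,410),interpolation=cv2.INTER_CUBIC)
cv2.imwrite("pics/c11.png",np.hstack([a,b])[:,:,::-1])
E
```

```text
clock: 41.55
eef_pos: [578.8, -118.0, 91.9]
eef_rot: [-2.891, 1.571, 2.221]
wrist_force: [0.1, -0.2, -0.1]
finger_gap: 25.4
clock: 42.8
eef_pos: [625.4, -227.9, 247.6]
eef_rot: [1.149, 1.57, -0.021]
wrist_force: [0.4, 0.4, -0.1]
finger_gap: 26.1
t 42.8 p [ 625.4 -227.9  247.6] F [ 0.4  0.4 -0.1] Mo [-0.03  0.06 -0.04] gap 26.1 yaw 22.93 tilt [ 0. -0. -1.] j1,6 [-0.4 -0.8]
axes y [0.921 0.39  0.   ] z [ 0.39  -0.921  0.   ]
scene 475 z95 125.9 [537.5  -0.9  52. ] 2.3
  plane [-1.00000e-03  7.00000e-03  1.23035e+02]
side 682 z95 128.0 [537.   -1.3  52.1] 2.2
  plane [-4.00000e-03  2.00000e-02  1.24771e+02]
scene11 knob 81 -69.0
  claw 1 57 [78.3 82.3 87.4]
  claw -1 41 [-102.   -97.4  -93.2]
side11 knob 106 -70.5
  claw 1 84 [78.1 82.7 87.3]
  claw -1 58 [-102.   -97.4  -93. ]
```

View pics/c11.png

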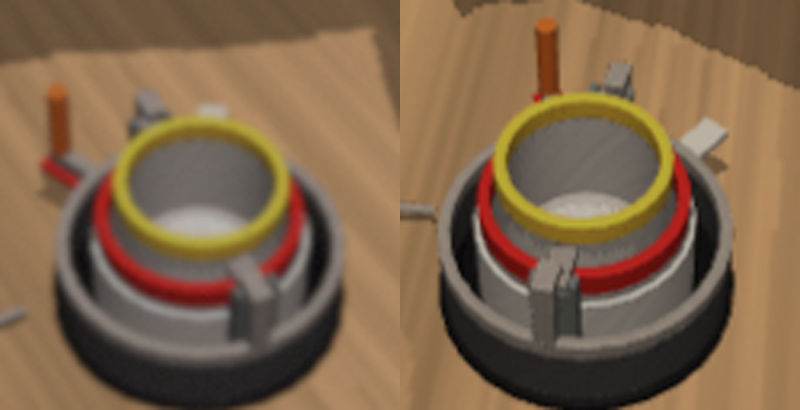

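The final view shows the knob over the red tongue at (55,130), the claws over the ears, and the pots nested and level. Handing in.

```bash
python3 -c "
from cell import manip
print(manip.sign_off())"
```

```text
the job is handed in; nothing more can be done
None
```

The cook set is packed and locked, and I handed it in at about 43 s of the 72 s allowed. No verdict was reported.

- **Pots:** The red-banded pot sits flat in the big pot, with its rim about 92 mm up. The yellow-banded pot is inside it, level, with its rim 25 mm higher than when it stood on the table. That is its home height, so both ears are fully down in the forks.
- **Lock ring:** I turned it counterclockwise until it stopped. The knob measures about -70°, in line with the red mark at -70.4°. The claws are at 82.5° and -97.4°, covering the ears, whose forks are at about 85° and -95°.
- **Early stop that disagreed:** The ring seemed to stop 7° short, because I had assumed the stand was not turned and the ring started fully open. The mark showed the stand is turned about -7° and the ring began about 0.12 rad in, so that stop was the real one. Before I saw this, I pushed against it twice, with about 47 N at the wrist at most, under the 120 N limit.
- **Other things:** I did not touch the mug, the blue tin, the screwdriver or the look-alike pots. I did not re-measure their positions at the end.

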